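Empty the finds dryer into the archive box

ROBOT

A 7-joint arm with a two-finger parallel gripper is mounted at the origin on the work surface. World frame = base frame: x ahead of the robot, y to its left, z up, the work surface at z = 0. Lengths are in m, angles in rad, forces in N, time in s.
With the tool pointing down it reaches from about 0.425 to 0.825 m from the base axis. Payload 3.6 kg.
Tool frame: the origin (TCP) lies between the finger pads; the fingertips stand ahead of it and the grasp point (between the pads) lies 2 mm behind it (ctrl.tip_reach is the y of the fingertips in the tool frame, in m); y points along the fingers, z is the direction in which the jaws open and shut, and the axes are right-handed (so a half turn about y gives the same grasp; the last joint's range is limited). The gripper opens to 85 mm and grips with 20 to 120 N. Pads are 22 mm wide; open, the fingers measure 114 mm over their backs; the gripper's body (76 mm by 85 mm) begins 54 mm behind the grasp point. The pads swing forward as they close: fully open they stand 13 mm farther back than shut.
Start: joints at [1.079, 0.615, -0.013, 1.423, 0.008, 1.103, -0.04], TCP at [0.291, -0.581, 0.248] pointing down, gripper open.
Joint ranges: [-3.12, 3.12], [-0.3, 2.06], [-1.34, 1.32], [0.26, 2.42], [-1.36, 4.5], [0.01, 1.98], [-2.84, 2.84]. Speed limits (rad/s): [2.79, 2.79, 3.14, 3.14, 3.14, 3.14, 3.14].

INTERFACE

Orientations are given as a unit quaternion [w, x, y, z].
In Python, from workcell import ctrl, vision gives the robot as it stands. The module is installed in compiled form; this text tells all that it offers.
- The arm moves only by the tool play_rows, never from a script. Its argument "deltas" is a list of rows, each a list of 7 numbers: the shift along the tool's x, y, z in mm, then the turn, a rotation vector about the tool's x, y, z in degrees, then the closure, from 0 (fully open) to 1 (shut). In form: [[x, y, z, ax, ay, az, grip], ...]. A call has 1 to 20 rows; each row is the pose to reach, as a shift and turn from the pose commanded when the call began, along the tool's axes at that moment; what a row does not reach only later rows make up. A row lasts 1/12 s, in which the tool goes at most 41.7 mm and 7.16 degrees, less where a joint would pass 70% of its speed; a pose out of reach is approached as far as the arm can. A call with a gripper value outside its range is refused whole. The fingers move at their own pace and stop on an object; "grip_force" is the grip in N (left out, the last holds). Time passes only in rows, so rows that repeat a pose let the fingers close. It gives the time, the measured TCP pose, the force and the opening at its end, in the units of the state.
- ctrl.read_state(): the state, without advancing time (a new reading comes with each control period).
- vision.get_image(name): name is "scene" or "top"; returns a dict with "pixels" (480x640x3 uint8, red, green, blue), "camera_matrix" (3x3 intrinsics, pixels), "R" (3x3) and "t" (3): a world point X has camera coordinates R X + t. Camera axes: x right, y down, z forward; pixel columns grow to the right and rows downward; lengths in m; the calibration is good to about 2 mm. A picture is of the moment at which its call begins. There is no depth.
- ctrl.sign_off(): hands the job in, once; it reports no verdict.
The state is a dict: "clock": time; "joint_positions": joint angles; "joint_vel": joint speeds; "tau": joint torques, N m; "position": TCP position; "orientation": TCP orientation; "wrist_force": force on the tool from outside, world axes, zero at the start; "torque": the same for the moment, N m; "gripper_width": finger opening in m.
Only numpy, scipy, OpenCV 4.12 (cv2) and the standard library are available. Lean on these libraries where they do the work, as an engineer would, in place of code of your own. Each camera call takes 0.05 s, during which the arm holds its last target.

TASK

The two bones in the finds dryer are dry. Press the orange release bar so the tray pops out, pull the tray fully open, and lay both bones gently in the grey archive box, flat on its floor, not on top of each other or on the ammonite already in it. Then push the empty tray home until it clicks and stays shut; the box, ammonite, bottle, brush mug and jar must stay upright where they are.

Things in the scene. Friction and masses are not known exactly. Their poses are not given: they have to be found in the camera images.
- dryer: white bench-top finds dryer, fixed. Origin on the table under the middle of its front face; x runs from the front face straight into the machine (the tray slides out along -x), y along the front face, z up. 310 wide (y), 340 deep. A flat deck at height 125 runs back from the front face for 150, then a hood rises to 240
- tray (a joint): travel of the steel drying tray out of the dryer, m: 0 = shut (and latched), 0.245 = fully open; it can be pushed 3 mm past shut (-0.003), where the latch snaps in behind, and then rests within 1 mm of 0. When released, a spring pushes it out and it coasts to about 0.07; beyond that it slides freely with 2 N of drag and stays where it is left. Pushing home takes about 2 N, rising over the last 60 mm to about 15 N
- tray_front (a point): middle of the top edge of the outer face of the tray's white front panel, at height 118; axes as the dryer's. When shut, that face stands 14 in front of the dryer's front face. The panel is 12 thick, 240 wide, from height 30 to 118. An aluminium edge pull, 140 wide, stands 16 proud of the outer face, from height 98 to 112
- tray_floor (a point): middle of the tray's floor, at height 60; axes as the dryer's. Inside, the tray is 243 long (x) and 200 wide, open at the top; the front panel closes its -x end, side and back walls are 3 to 4 thick, their tops at height 98
- release (a joint): how far the orange release bar is pressed, m: 0 = up, 0.008 = right down; sprung, 2.5 N to start and about 6 N right down; the latch lets go at 0.004 to 0.005 and is ready again once the bar is let up
- release_top (a point): middle of the top face of the orange release bar on the dryer's deck (32 behind the front face and 85 to the dryer's +y side of its middle), 30 x 70, long side along the front of the dryer; press it straight down. The top face is at height 141 when up
- bone_a: pale bone, 150 long, lying in the tray: round shaft 22 thick (slightly thicker to the eye) for the middle 80, knuckle ends 34 high and 55 wide. Origin at its middle, on the shaft axis, 17 above what it lies on; x along the bone, z up. 0.14 to 0.28 kg
- bone_b: brown bone, 130 long, lying in the tray: round shaft 20 thick for the middle 70, knuckle ends 30 high and 49 wide. Origin at its middle, on the shaft axis, 15 above what it lies on; x along the bone, z up. 0.10 to 0.20 kg
- archive_box: open grey card archive box, 330 (x) x 210 (y) outside, 85 high, walls and floor 4 thick, hand holes in the short ends; loose, 0.6 kg. Origin under the middle of its floor
- ammonite: brown coiled fossil disc, 84 across, 26 thick, lying in the box; origin in the middle of its underside. Leave it where it is
- bottle: amber bottle, 60 across, 150 tall, standing on the table; origin in the middle of its underside. Leave it alone
- brush_mug: blue mug, 72 across, 90 tall, with brushes up to 185 high, standing on the table; origin in the middle of its underside. Leave it alone
- jar: clear jar with a white cap, 52 across, 75 tall, standing on the dryer's deck; origin in the middle of its underside. Leave it alone
There are look-alikes about, which are no part of the job. Of the things that look like the ammonite, the smallest one is meant.

How it is judged:
On the way, in this order (a step that is already met when the one before it is completed fails the run):
1. the release is pressed and the tray pops out of its latch by more than 30 mm (value of joint tray above 0.03 m), for 0.1 s.
2. the tray is pulled fully open (beyond 225 mm of its 245) (value of joint tray above 0.225 m), for 0.1 s.
3. both bones lie flat on the floor of the archive box, let go, while the tray is still open (x of bone_a in the frame of archive_box between -0.16 and 0.16 m and y of bone_a in the frame of archive_box between -0.1 and 0.1 m and z of bone_a in the frame of archive_box below 0.029 m and angle between bone_a's own x axis and vertical between 1.37 and 1.77 rad and x of bone_b in the frame of archive_box between -0.16 and 0.16 m and y of bone_b in the frame of archive_box between -0.1 and 0.1 m and z of bone_b in the frame of archive_box below 0.027 m and angle between bone_b's own x axis and vertical between 1.37 and 1.77 rad and value of joint tray above 0.05 m and contact force between the fingers and bone_a below 0.1 N and contact force between the fingers and bone_b below 0.1 N), for 0.2 s.
At the end, for the whole second after the job is handed in: Both bones lie level (0.2 rad) in the archive box, let go, at rest, origins within 8 mm of resting height on its floor; tray shut and latched (within 3 mm), release bar up; box, ammonite, bottle, mug and jar upright and within 30 mm of their starts (x of bone_a in the frame of archive_box between -0.16 and 0.16 m and y of bone_a in the frame of archive_box between -0.1 and 0.1 m and z of bone_a in the frame of archive_box below 0.029 m and angle between bone_a's own x axis and vertical between 1.37 and 1.77 rad and x of bone_b in the frame of archive_box between -0.16 and 0.16 m and y of bone_b in the frame of archive_box between -0.1 and 0.1 m and z of bone_b in the frame of archive_box below 0.027 m and angle between bone_b's own x axis and vertical between 1.37 and 1.77 rad and value of joint tray between -0.0025 and 0.003 m and value of joint release below 0.002 m and linear speed of each of bone_a, bone_b below 0.02 m/s and distance of each of archive_box, ammonite, bottle, brush_mug, jar from where it was at the start of the episode below 0.03 m and angle between each of archive_box, ammonite, bottle, brush_mug, jar's own z axis and vertical below 0.3 rad); the robot touches nothing.
It fails at once if a bone is dropped: it falls freely faster than 0.9 m/s (from over 40 mm) ((linear speed of bone_a above 0.9 m/s and contact force between the fingers and bone_a below 0.05 N) or (linear speed of bone_b above 0.9 m/s and contact force between the fingers and bone_b below 0.05 N)).
It fails at once if the box, ammonite, bottle, mug or jar is shifted by more than 30 mm or tipped (not (distance of each of archive_box, ammonite, bottle, brush_mug, jar from where it was at the start of the episode below 0.03 m and angle between each of archive_box, ammonite, bottle, brush_mug, jar's own z axis and vertical below 0.3 rad)).
It also fails if it takes over 72 s, if anything falls off the work surface, if the arm or the gripper's body presses on something with over 40 N, if the wrist force passes 120 N, or if a joint passes its speed limit or range.

## Working session

There is one attempt and no reset: what is moved stays moved. The work goes in short steps, Python scripts to look and compute and a tool call to move; the robot and the scene stay as the last step left them, time stands still between calls to the robot, and variables do not carry over. Pictures are saved under pics/ and viewed, and the job is handed in when it is done.

Besides the shell and the picture viewer there is one more tool, called after "Emit:" as a command line: name --pt "numbers of a row" for each row, then --argument value for the rest. play_rows: Moves the arm, as the interface text tells. Its arguments: {"type":"object","properties":{"deltas":{"type":"array","items":{"type":"array","items":{"type":"number"}}},"grip_force":{"type":"number"}},"required":["deltas"]}

```bash
mkdir -p pics; python3 - <<'E'
from workcell import ctrl, vision
import cv2,numpy as np
s=ctrl.read_state()
print({k:np.round(v,3) for k,v in s.items()},ctrl.tip_reach)
for n in("scene","top"):
    g=vision.get_image(n); cv2.imwrite(f"pics/{n}0.png",g["pixels"][:,:,::-1])
    print(n,np.round(g["camera_matrix"],1).tolist(),np.round(g["R"],3).tolist(),np.round(g["t"],3).tolist(), np.round(-g["R"].T@g["t"],3))
E
```

```text
{'clock': np.float64(0.0), 'joint_positions': array([ 1.079,  0.616, -0.013,  1.425,  0.008,  1.103, -0.04 ]), 'joint_vel': array([-0.   ,  0.   ,  0.001,  0.   , -0.001, -0.002,  0.001]), 'tau': array([ 0.0000e+00, -4.6921e+01,  2.6000e-01, -1.7103e+01,  1.0000e-02,
        1.0000e-02,  0.0000e+00]), 'position': array([ 0.291, -0.58 ,  0.247]), 'orientation': array([ 0.163, -0.163,  0.689, -0.687]), 'wrist_force': array([-0.193, -0.829, -0.156]), 'torque': array([-0.014,  0.008, -0.001]), 'gripper_width': np.float64(0.086)} 0.017
scene [[515.2, 0.0, 317.2], [0.0, 515.2, 231.0], [0.0, 0.0, 1.0]] [[0.413, 0.911, -0.002], [0.671, -0.306, -0.676], [-0.616, 0.277, -0.737]] [-0.287, -0.319, 1.527] [ 1.273 -0.259  0.909]
top [[469.6, 0.0, 317.8], [0.0, 469.6, 232.6], [0.0, 0.0, 1.0]] [[-0.018, -1.0, -0.0], [-0.99, 0.018, -0.142], [0.142, -0.003, -0.99]] [0.046, 0.594, 0.917] [0.459 0.038 0.992]
```

View pics/scene0.png

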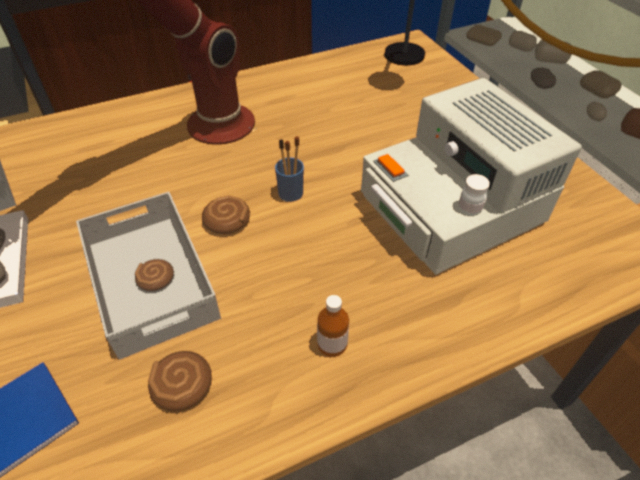

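View pics/top0.png

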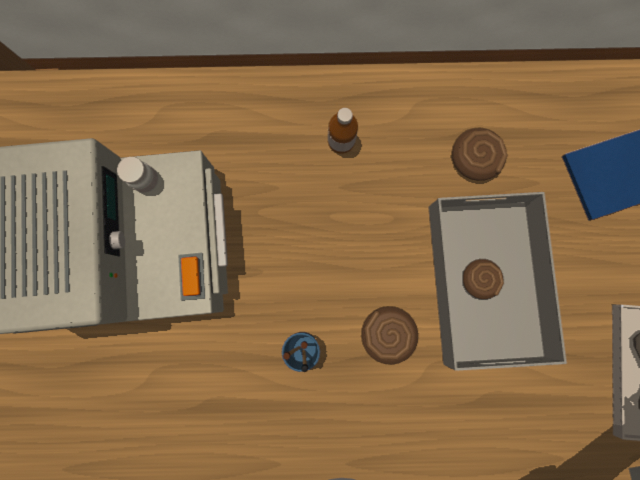

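Scene: three ammonite look-alikes, in the box (top 483,279), by the mug (390,335), and top right (480,155). The smallest is the one in the box. The release bar is the only orange item (top 191,276). The dark-finds tray (right edge) and blue book aren't part of the job.

```bash
cat > h.py <<'E'
from workcell import ctrl, vision
import cv2,numpy as np
from scipy.spatial.transform import Rotation as R
def grab(n,f=None):
    g=vision.get_image(n)
    if f: cv2.imwrite(f"pics/{f}.png",g["pixels"][:,:,::-1])
    return g
def plane(g,px,z):
    px=np.atleast_2d(px).astype(float)
    d=np.c_[px,np.ones(len(px))]@np.linalg.inv(g["camera_matrix"]).T@g["R"]
    c=-g["R"].T@g["t"]
    return c+d*((z-c[2])/d[:,2:])
def proj(g,X):
    p=(np.atleast_2d(X)@g["R"].T+g["t"])@g["camera_matrix"].T
    return p[:,:2]/p[:,2:]
def toolR(s):
    return R.from_quat(np.roll(s["orientation"],-1))
def crop(g,x0,x1,y0,y1,f,k=4):
    cv2.imwrite(f"pics/{f}.png",cv2.resize(g["pixels"][y0:y1,x0:x1,::-1],None,fx=k,fy=k,interpolation=cv2.INTER_CUBIC))
E
python3 - <<'E'
from h import *
s=ctrl.read_state(); print(toolR(s).as_matrix().round(3))
t=grab("top"); c=grab("scene")
for g,n in((t,"top"),(c,"scene")):
    hsv=cv2.cvtColor(g["pixels"],cv2.COLOR_RGB2HSV)
    m=cv2.inRange(hsv,(5,200,180),(16,255,255))
    cs,_=cv2.findContours(m,0,2); cs=[x for x in cs if cv2.contourArea(x)>60]
    for x in cs:
        r=cv2.minAreaRect(x); print(n,cv2.contourArea(x),r)
        b=cv2.boxPoints(r); print(plane(g,b,.141).round(3), plane(g,[r[0]],.141).round(3))
crop(t,90,250,130,340,"c1",3)
crop(t,420,580,180,380,"c2",3)
crop(c,360,580,80,270,"c3",3)
E
```

```text
[[-0.894 -0.001  0.448]
 [-0.448  0.002 -0.894]
 [-0.    -1.    -0.002]]
top 484.0 ((189.22763061523438, 275.64202880859375), (36.865570068359375, 14.596519470214844), 86.42366790771484)
[[0.539 0.286 0.141]
 [0.541 0.259 0.141]
 [0.474 0.254 0.141]
 [0.473 0.28  0.141]] [[0.507 0.27  0.141]]
scene 212.0 ((391.00006103515625, 164.50003051757812), (26.162948608398438, 9.192387580871582), 45.0)
[[0.482 0.253 0.141]
 [0.468 0.279 0.141]
 [0.543 0.284 0.141]
 [0.556 0.26  0.141]] [[0.513 0.269 0.141]]
```

View pics/c1.png

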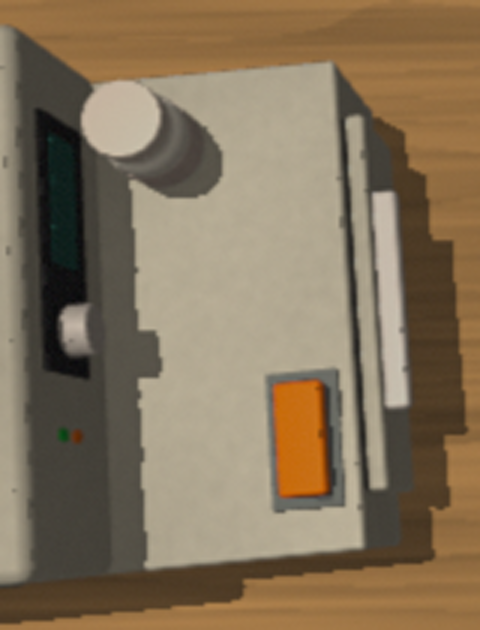

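View pics/c2.png

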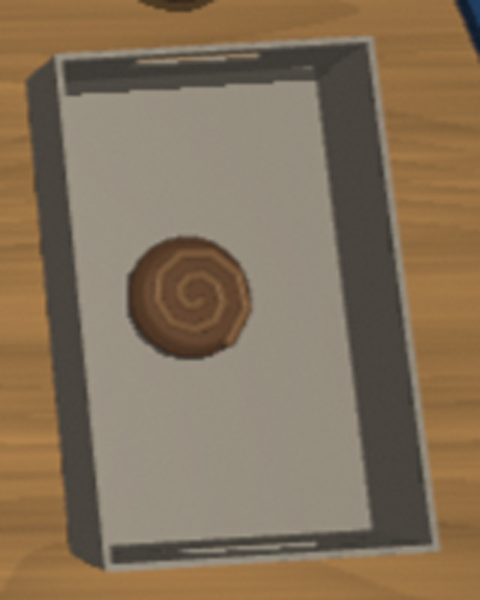

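View pics/c3.png

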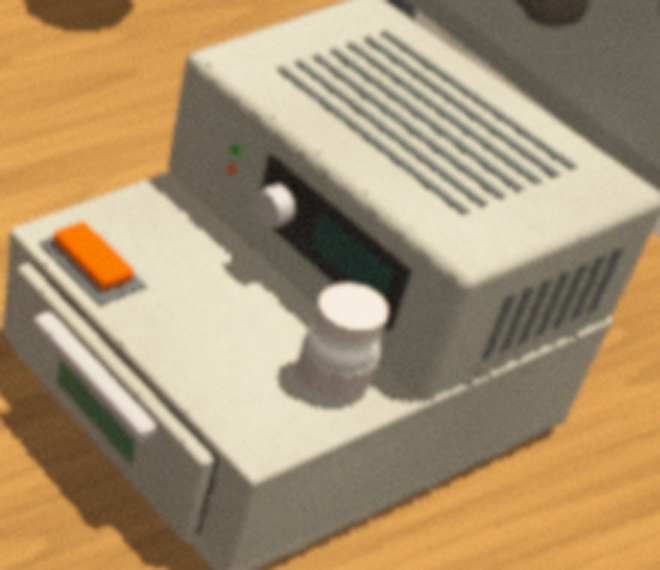

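```bash
python3 - <<'E'
from h import *
t=grab("top")
f=lambda l,o:np.array(l)/3+o
D=plane(t,f([[333,64],[365,548]],[90,130]),.125); print("deck",D.round(3),np.linalg.norm(D[0]-D[1]))
P=plane(t,f([[395,191],[410,407],[372,191],[385,406]],[90,130]),.112);print("pull",P.round(3),np.linalg.norm(P[0]-P[1]))
F=plane(t,f([[366,116],[386,488]],[90,130]),.118);print("front",F.round(3),np.linalg.norm(F[0]-F[1]))
B=plane(t,f([[57,58],[373,40],[437,549],[107,568]],[420,180]),.085);print("box",B.round(3),np.linalg.norm(np.roll(B,-1,0)-B,axis=1),B.mean(0))
print("amm",plane(t,f([[190,297]],[420,180]),.02).round(3))
d=D[0]-D[1]; print("yaw of front line",np.degrees(np.arctan2(d[1],d[0])))
d=B[0]-B[3]; print("yaw of box long",np.degrees(np.arctan2(d[1],d[0])))
d=B[1]-B[2]; print("yaw of box long",np.degrees(np.arctan2(d[1],d[0])))
print("bottle",plane(t,[[345,115]],.15).round(3),"mugtop",plane(t,[[302,350]],.09).round(3),"amm by mug",plane(t,[[390,335]],.03).round(3),"jar",plane(t,[[132,169]],.075+.125).round(3))
E
```

```text
deck [[0.744 0.256 0.125]
 [0.44  0.232 0.125]] 0.30585620836306493
pull [[0.664 0.219 0.112]
 [0.526 0.208 0.112]
 [0.664 0.233 0.112]
 [0.527 0.223 0.112]] 0.13864510153193935
front [[0.712 0.236 0.118]
 [0.476 0.221 0.118]] 0.23678880642813133
box [[ 0.651 -0.204  0.085]
 [ 0.659 -0.413  0.085]
 [ 0.333 -0.425  0.085]
 [ 0.326 -0.218  0.085]] [0.2088549  0.326088   0.20725062 0.32561202] [ 0.4922823  -0.31501821  0.085     ]
amm [[ 0.495 -0.304  0.02 ]]
yaw of front line 4.618041008159838
yaw of box long 2.356435484627309
yaw of box long 2.074340991708018
bottle [[ 0.802 -0.019  0.15 ]] mugtop [[0.367 0.069 0.09 ]] amm by mug [[ 0.387 -0.105  0.03 ]] jar [[0.69  0.357 0.2  ]]
```

```bash
cat >> h.py <<'E'
def delta(p,zang=None):
    """mm in tool axes to reach TCP p; turn about tool y (deg) so tool z lies at world angle zang (deg), tool down"""
    s=ctrl.read_state(); M=toolR(s)
    d=M.inv().apply(np.array(p)-s["position"])*1000
    print("clock",round(float(s["clock"]),2),"at",s["position"].round(4),"F",s["wrist_force"].round(1),"w",round(float(s["gripper_width"]),4),"tip",ctrl.tip_reach)
    print("shift mm",d.round(1))
    if zang is not None:
        a=np.radians(zang); z=np.array([np.cos(a),np.sin(a),0]); y=np.array([0,0,-1.]); x=np.cross(y,z)
        T=R.from_matrix(np.c_[x,y,z]); print("rotvec deg",np.degrees((M.inv()*T).as_rotvec()).round(2))
E
python3 -c "
from h import *
delta([.52,-.3,.26],-85.6); delta([.505,.27,.26])"
```

```text
clock 0.25 at [ 0.2912 -0.5807  0.2477] F [-0.3  0.7  0.4] w 0.0853 tip 0.017
shift mm [-330.3  -12.1 -148.4]
rotvec deg [7.000e-02 2.224e+01 1.000e-02]
clock 0.25 at [ 0.2912 -0.5807  0.2477] F [-0.3  0.7  0.4] w 0.0853 tip 0.017
shift mm [-572.5  -11.4 -664.6]
```

Emit:
play_rows --pt "-36 -1 -16 0 2.5 0 1" --pt "-72 -3 -32 0 5 0 1" --pt "-110 -4 -49 0 7.5 0 1" --pt "-147 -5 -66 0 10 0 1" --pt "-184 -7 -82 0 12 0 1" --pt "-220 -8 -99 0 15 0 1" --pt "-257 -9 -115 0 17 0 1" --pt "-294 -11 -132 0 20 0 1" --pt "-330 -12 -148 0 22.2 0 1" --pt "-330 -12 -148 0 22.2 0 1" --grip_force 30

```text
clock: 1.08
position: [0.5277, -0.2893, 0.2603]
orientation: [0.035, -0.031, 0.709, -0.704]
wrist_force: [1.2, 1.6, -0.7]
gripper_width: -0.0003
```

```bash
python3 -c "
from h import *
delta([.505,.27,.22],-85.6)"
```

```text
clock 1.08 at [ 0.5277 -0.2893  0.2603] F [ 1.2  1.6 -0.7] w -0.0003 tip 0.017
shift mm [ -29.2   44.7 -558.6]
rotvec deg [ 0.43  0.94 -0.37]
```

Emit:
play_rows --pt "-2 2 -40 0 0 0 1" --pt "-4 5 -80 0 0 0 1" --pt "-6 8 -120 0 0 0 1" --pt "-8 11 -160 0 0 0 1" --pt "-10 14 -200 0 0 0 1" --pt "-12 17 -240 0 0 0 1" --pt "-14 20 -280 0 0 0 1" --pt "-16 23 -320 0 0 0 1" --pt "-18 26 -360 0 0 0 1" --pt "-20 29 -400 0 0 0 1" --pt "-22 31 -440 0 0 0 1" --pt "-24 34 -480 0 0 0 1" --pt "-26 36 -510 0 0 0 1" --pt "-27 38 -540 0 0 0 1" --pt "-29 40 -560 0 0 0 1" --pt "-29 40 -569 0 0 0 1" --pt "-29 40 -569 0 0 0 1" --pt "-29 40 -569 0 0 0 1"

```text
clock: 2.58
position: [0.5052, 0.2674, 0.2203]
orientation: [-0.027, 0.027, -0.706, 0.707]
wrist_force: [0.5, -0.7, -0.1]
gripper_width: 0.0001
```

```bash
python3 -c "
from h import *
delta([.505,.27,.158],-85.6)
grab('top','t1');grab('scene','s1')
delta([.505,.27,.158],-85.6)
"
```

```text
clock 2.58 at [0.5052 0.2674 0.2203] F [ 0.5 -0.7 -0.1] w 0.0001 tip 0.017
shift mm [-0.  62.3 -2.7]
rotvec deg [-0.08 -0.    0.01]
clock 2.68 at [0.5056 0.2661 0.2205] F [ 0.6 -0.3 -0.6] w -0.0 tip 0.017
shift mm [ 0.4 62.5 -4.1]
rotvec deg [-0.1  -0.17 -0.01]
```

View pics/s1.png

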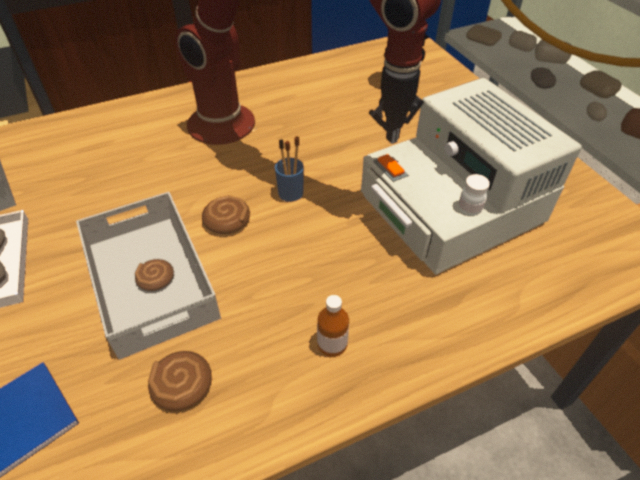

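Emit:
play_rows --pt "0 30 0 0 0 0 1" --pt "0 50 0 0 0 0 1" --pt "0 60 0 0 0 0 1" --pt "0 64 0 0 0 0 1" --pt "0 67 0 0 0 0 1" --pt "0 69 0 0 0 0 1" --pt "0 69 0 0 0 0 1" --pt "0 69 0 0 0 0 1"

```text
clock: 3.35
position: [0.5056, 0.268, 0.1525]
orientation: [-0.028, 0.027, -0.706, 0.707]
wrist_force: [-0.4, -2.6, 3.6]
gripper_width: -0.0003
```

```bash
python3 -c "
from h import *
grab('top','t2');delta([.505,.27,.158],-85.6)
"
```

```text
clock 3.4 at [0.5056 0.2681 0.1524] F [-0.8 -3.3  4. ] w 0.0 tip 0.017
shift mm [ 0.5 -5.6 -1.9]
rotvec deg [-0.02 -0.01 -0.09]
```

View pics/t2.png

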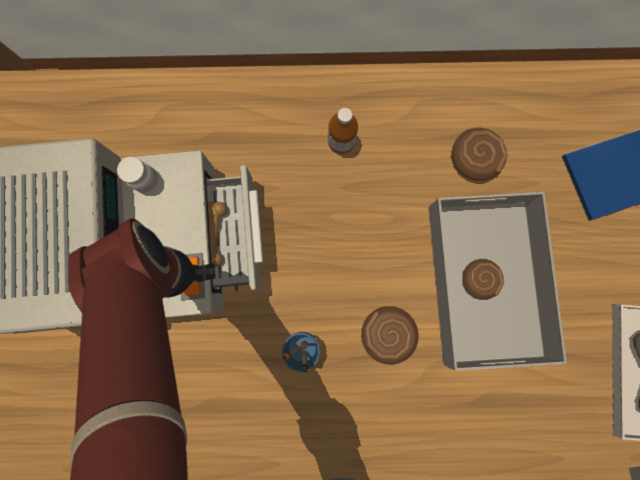

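The tray has popped out: its panel edge has moved from col ~215 to ~258, and the brown bone shows at (217,235).

```bash
python3 -c "
from h import *
g=grab('top');crop(g,190,280,150,300,'c4',4)
"
```

```text
(no output)
```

View pics/c4.png

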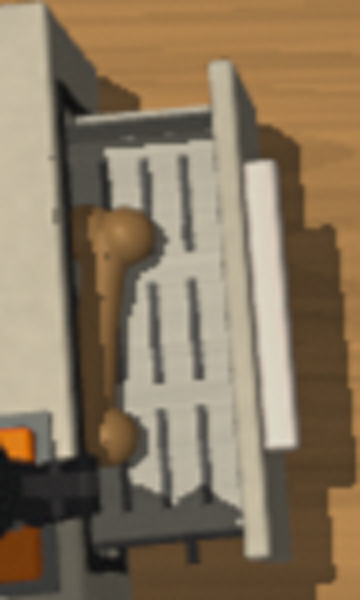

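```bash
python3 -c "
from h import *
g=grab('top')
print(plane(g,np.array([[210,65],[247,555],[228,310]])/4+[190,150],.118).round(4))
delta([.596,.199,.200]);delta([.596,.199,.121])
"
```

```text
[[0.7156 0.178  0.118 ]
 [0.4817 0.1599 0.118 ]
 [0.5964 0.169  0.118 ]]
clock 3.5 at [0.5056 0.2684 0.1522] F [-0.3 -2.7  3.9] w 0.0002 tip 0.017
shift mm [-84.8 -47.6  76.2]
clock 3.5 at [0.5056 0.2684 0.1522] F [-0.3 -2.7  3.9] w 0.0002 tip 0.017
shift mm [-84.7  31.4  76.2]
```

Emit:
play_rows --pt "0 -25 0 0 0 0 1" --pt "0 -50 0 0 0 0 1" --pt "-28 -50 24 0 0 0 1" --pt "-56 -50 50 0 0 0 1" --pt "-85 -50 74 0 0 0 1" --pt "-85 -40 75 0 0 0 1" --pt "-85 -10 75 0 0 0 1" --pt "-85 15 75 0 0 0 1" --pt "-85 29 75 0 0 0 1" --pt "-85 33 75 0 0 0 1" --pt "-85 33 75 0 0 0 1"

```text
clock: 4.42
position: [0.5946, 0.2013, 0.1169]
orientation: [0.027, -0.028, 0.707, -0.706]
wrist_force: [0.5, 0.9, -0.2]
gripper_width: 0.0001
```

```bash
python3 -c "
from h import *
grab('scene','s2');delta([.596,.199,.118],-85.6)
"
```

```text
clock 4.47 at [0.5956 0.2014 0.1183] F [ 0.7 -0.7  0.4] w 0.0001 tip 0.017
shift mm [-0.2  0.3  2.5]
rotvec deg [ 0.05  0.07 -0.02]
```

View pics/s2.png

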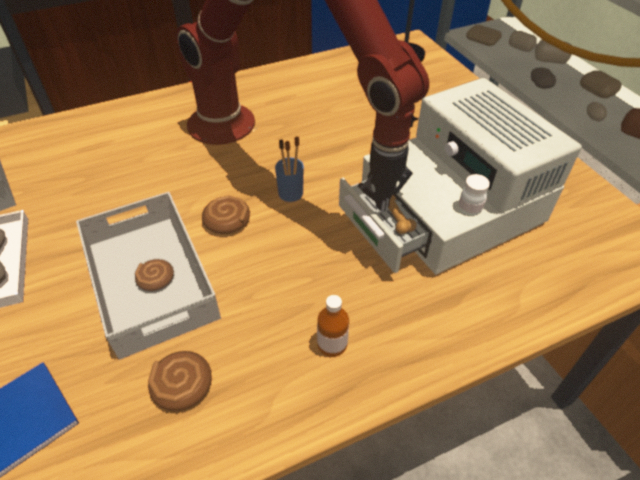

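Emit:
play_rows --pt "0 0 10 0 0 0 1" --pt "0 0 20 0 0 0 1" --pt "0 0 32 0 0 0 1" --pt "0 0 45 0 0 0 1" --pt "0 0 60 0 0 0 1" --pt "0 0 75 0 0 0 1" --pt "0 0 90 0 0 0 1" --pt "0 0 105 0 0 0 1" --pt "0 0 120 0 0 0 1" --pt "0 0 135 0 0 0 1" --pt "0 0 150 0 0 0 1" --pt "0 0 162 0 0 0 1" --pt "0 0 172 0 0 0 1" --pt "0 0 180 0 0 0 1" --pt "0 0 180 0 0 0 1" --pt "0 0 180 0 0 0 1"

```text
clock: 5.8
position: [0.6085, 0.0193, 0.1178]
orientation: [-0.026, 0.028, -0.706, 0.707]
wrist_force: [-0.8, 0.6, -0.1]
gripper_width: 0.0001
```

```bash
python3 -c "
from h import *
grab('top','t3');delta([.596,.199,.118],-85.6)
"
```

```text
clock 5.85 at [0.6085 0.0204 0.1178] F [-0.9  0.5 -0.8] w 0.0001 tip 0.017
shift mm [  -1.3   -0.4 -179. ]
rotvec deg [-0.04  0.01  0.13]
```

View pics/t3.png

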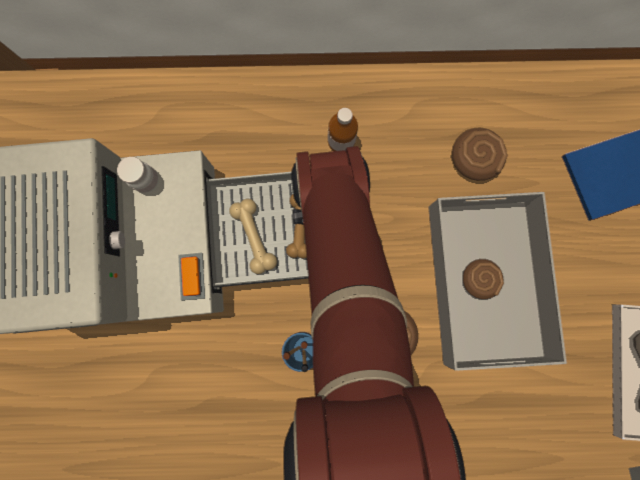

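Emit:
play_rows --pt "0 -5 -4 0 0 0 1" --pt "0 -35 -4 0 0 0 0.8" --pt "0 -75 -4 0 0 0 0.5" --pt "0 -105 10 0 0 0 0.4" --pt "5 -115 45 0 0 0 0.4" --pt "15 -115 85 0 0 0 0.4" --pt "30 -115 122 0 0 0 0.4" --pt "45 -115 160 0 0 0 0.4" --pt "60 -115 195 0 0 0 0.4" --pt "70 -115 230 0 0 0 0.4" --pt "80 -115 265 0 0 0 0.4" --pt "80 -115 265 0 0 0 0.4" --pt "80 -115 265 0 0 0 0.4"

```text
clock: 6.93
position: [0.5488, -0.2519, 0.2333]
orientation: [-0.025, 0.026, -0.706, 0.707]
wrist_force: [0.2, 0.9, -0.2]
gripper_width: 0.0514
```

```bash
python3 -c "
from h import *
g=grab('top','t4');delta([.596,.199,.118],-85.6)
crop(g,190,350,150,310,'c5',4); s=grab('scene'); crop(s,290,450,140,300,'c6',4)
"
```

```text
clock 6.98 at [ 0.55   -0.2489  0.2333] F [ 0.4  0.5 -0.4] w 0.0514 tip 0.017
shift mm [ -80.3  115.7 -442.9]
rotvec deg [0.06 0.   0.02]
```

View pics/c5.png

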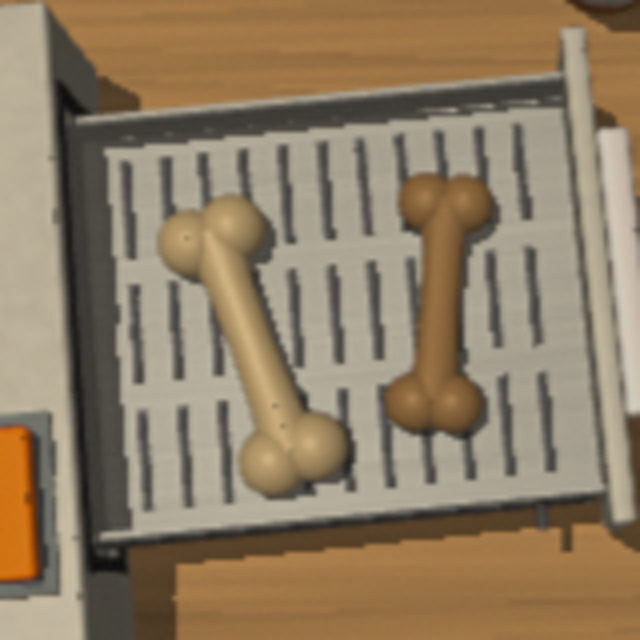

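View pics/c6.png

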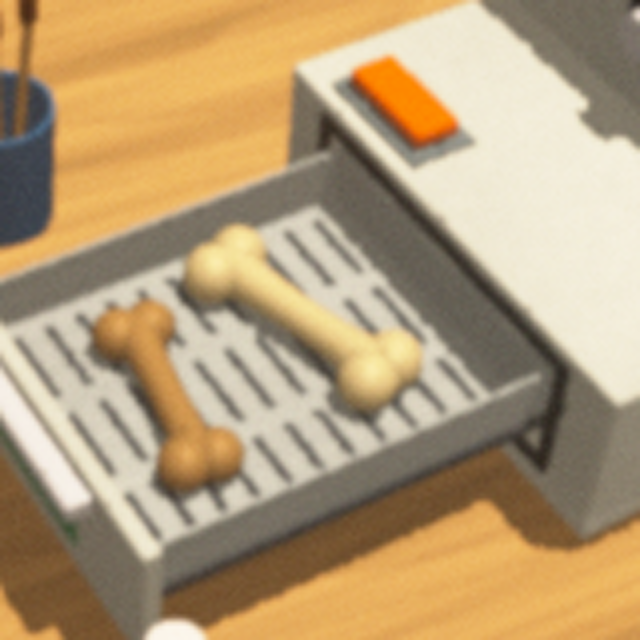

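```bash
cat > bones.py <<'E'
from h import *
t=grab("top"); 
P=plane(t,np.array([[562,35],[608,515]])/4+[190,150],.118); print("panel inner",P.round(4))
hsv=cv2.cvtColor(t["pixels"],cv2.COLOR_RGB2HSV)
roi=np.zeros(hsv.shape[:2],np.uint8); roi[180:280,218:326]=255
for n,lo,hi,zc in(("a",(12,70,120),(28,140,255),.077),("b",(5,141,60),(20,255,230),.075)):
    m=cv2.inRange(hsv,lo,hi)&roi; m=cv2.morphologyEx(m,cv2.MORPH_OPEN,np.ones((2,2)))
    cs,_=cv2.findContours(m,0,2); x=max(cs,key=cv2.contourArea)
    r=cv2.minAreaRect(x); b=cv2.boxPoints(r); Q=plane(t,b,zc)
    e=[np.linalg.norm(Q[0]-Q[1]),np.linalg.norm(Q[1]-Q[2])]
    L=Q[1]-Q[0] if e[0]>e[1] else Q[2]-Q[1]
    m1=np.zeros_like(m); cv2.drawContours(m1,[x],-1,255,-1); M=cv2.moments(m1,True)
    print(n,cv2.contourArea(x),np.round(r[0],1),"size",np.round(e,3),"mid",Q.mean(0).round(4),"centroid",plane(t,[[M['m10']/M['m00'],M['m01']/M['m00']]],zc).round(4),"dir",np.degrees(np.arctan2(L[1],L[0])).round(1))
E
python3 bones.py
python3 - <<'E'
from h import *
# shaft mids from crops
t=grab("top"); s=grab("scene")
for n,z,tp,sp in(("a",.077,[252,342],[303,313]),("b",.075,[441,305],[168,388])):
    print(n,plane(t,np.array(tp)/4+[190,150],z).round(4),plane(s,np.array(sp)/4+[290,140],z).round(4))
E
```

```text
panel inner [[ 0.7274  0.0088  0.118 ]
 [ 0.497  -0.0075  0.118 ]]
a 1057.0 [252.8 236.4] size [0.052 0.147] mid [0.5857 0.1639 0.077 ] centroid [[0.5841 0.1631 0.077 ]] dir -159.9
b 363.5 [296.8 233.8] size [0.044 0.096] mid [0.5891 0.0772 0.075 ] centroid [[0.5729 0.0719 0.075 ]] dir -174.3
a [[0.5867 0.1633 0.077 ]] [[0.5876 0.1688 0.077 ]]
b [[0.6038 0.0702 0.075 ]] [[0.6056 0.0765 0.075 ]]
```

```bash
python3 - <<'E'
from h import *
delta([.6045,.073,.235],-95);delta([.6045,.073,.078])
s=grab("scene","s3"); crop(s,70,230,180,360,"c7",3)
print(proj(s,[[.597,-.311,.004],[.393,-.319,.004]]).round())
E
```

```text
clock 7.18 at [ 0.551  -0.2467  0.2333] F [ 0.5  0.6 -0.2] w 0.0512 tip 0.017
shift mm [ -79.4   -1.2 -314.3]
rotvec deg [ 0.08  9.67 -0.01]
clock 7.18 at [ 0.551  -0.2467  0.2333] F [ 0.5  0.6 -0.2] w 0.0512 tip 0.017
shift mm [ -79.3  155.8 -314.1]
[[161. 315.]
 [138. 248.]]
```

View pics/c7.png

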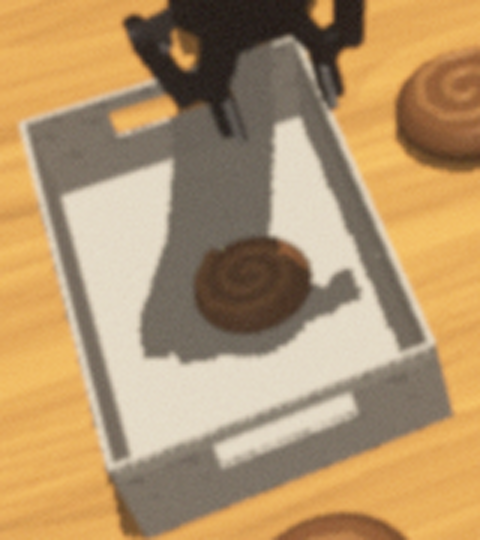

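```bash
python3 - <<'E'
from h import *
s=grab("scene")
B=plane(s,np.array([[25,124],[293,38],[433,345],[112,465]])/3+[70,180],.085);print(B.round(3),B.mean(0).round(3))
print("amm",plane(s,np.array([[252,283]])/3+[70,180],.015).round(3))
E
```

```text
[[ 0.339 -0.418  0.085]
 [ 0.33  -0.216  0.085]
 [ 0.655 -0.202  0.085]
 [ 0.661 -0.406  0.085]] [ 0.496 -0.311  0.085]
amm [[ 0.495 -0.301  0.015]]
```

Emit:
play_rows --pt "-10 0 -40 0 2 0 0.4" --pt "-20 0 -80 0 4 0 0.4" --pt "-30 0 -120 0 6 0 0.4" --pt "-40 0 -160 0 8 0 0.4" --pt "-50 0 -200 0 9.6 0 0.4" --pt "-60 0 -240 0 9.6 0 0.4" --pt "-70 0 -280 0 9.6 0 0.4" --pt "-78 10 -308 0 9.6 0 0.4" --pt "-79 40 -314 0 9.6 0 0.4" --pt "-79 70 -314 0 9.6 0 0.4" --pt "-79 90 -314 0 9.6 0 0.4" --pt "-79 90 -314 0 9.6 0 0.4" --pt "-79 90 -314 0 9.6 0 0.4"

```text
clock: 8.37
position: [0.604, 0.0704, 0.1427]
orientation: [0.032, -0.031, -0.706, 0.707]
wrist_force: [0.4, 0.5, 0.8]
gripper_width: 0.0512
```

```bash
python3 - <<'E'
from h import *
delta([.6045,.073,.078],-95)
s=grab("scene"); crop(s,290,450,110,270,"c8",4)
s=grab("top"); crop(s,190,350,150,310,"c9",4)
E
```

```text
clock 8.37 at [0.604  0.0704 0.1427] F [0.4 0.5 0.8] w 0.0512 tip 0.017
shift mm [-0.4 64.7 -2.6]
rotvec deg [-0.02 -0.11  0.12]
```

View pics/c8.png

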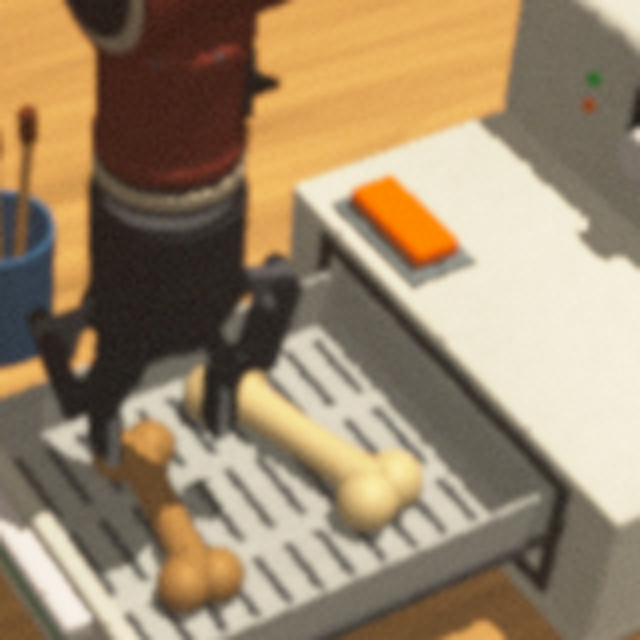

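View pics/c9.png

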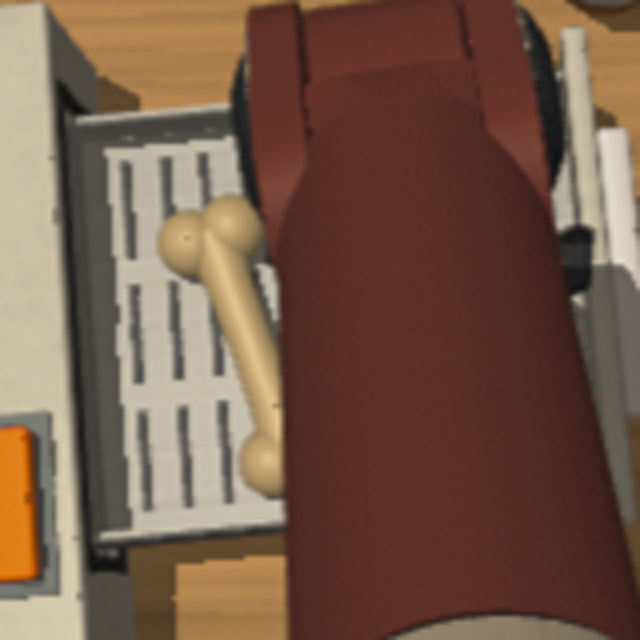

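Emit:
play_rows --pt "0 20 -1 0 0 0 0.4" --pt "0 40 -1 0 0 0 0.4" --pt "0 55 -1 0 0 0 0.4" --pt "0 64 -1 0 0 0 0.4" --pt "0 64 -1 0 0 0 0.4" --pt "0 64 -1 0 0 0 0.6" --pt "0 64 -1 0 0 0 0.75" --pt "0 64 -1 0 0 0 0.9" --pt "0 64 -1 0 0 0 1" --pt "0 64 -1 0 0 0 1" --pt "0 64 -1 0 0 0 1" --pt "0 64 -1 0 0 0 1" --grip_force 40

```text
clock: 9.47
position: [0.606, 0.0711, 0.0811]
orientation: [-0.031, 0.033, 0.707, -0.706]
wrist_force: [-0.7, 0.4, 5.4]
gripper_width: 0.0187
```

Emit:
play_rows --pt "0 0 0 0 0 0 0.55" --pt "0 0 0 0 0 0 0.55" --pt "0 1 0 0 0 0 0.55" --pt "0 3 0 0 0 0 0.55" --pt "0 3 0 0 0 0 0.55" --pt "0 3 0 0 0 0 0.55"

```text
clock: 9.97
position: [0.6045, 0.0708, 0.076]
orientation: [0.032, -0.032, -0.706, 0.706]
wrist_force: [-0.1, 0.4, 0.2]
gripper_width: 0.0386
```

```bash
python3 - <<'E'
from h import *
delta([.6045,.073,.078],-95)
s=grab("scene"); crop(s,290,450,140,270,"c10",5)
E
```

```text
clock 9.97 at [0.6045 0.0708 0.076 ] F [-0.1  0.4  0.2] w 0.0386 tip 0.017
shift mm [ 0.2 -2.  -2.2]
rotvec deg [-0.01 -0.17  0.04]
```

View pics/c10.png

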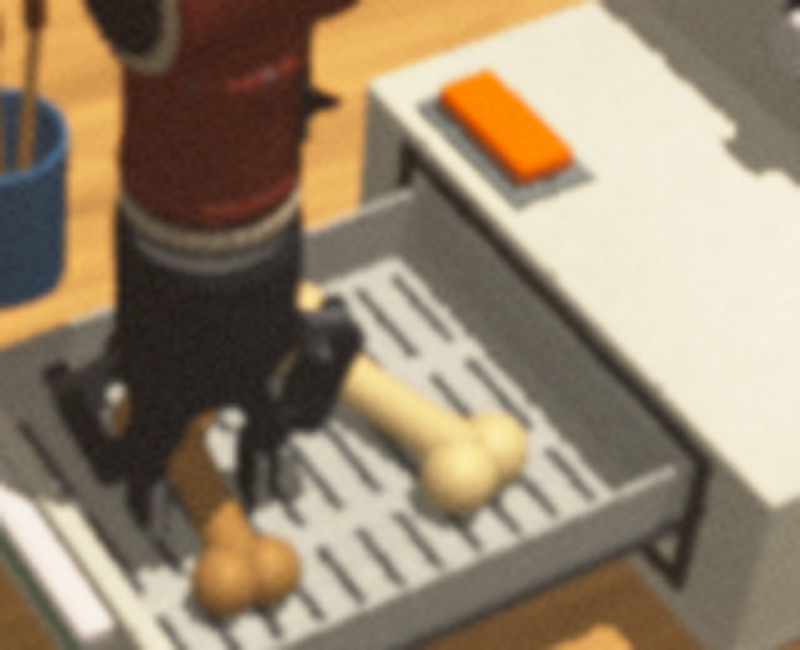

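Emit:
play_rows --pt "0 0 0 0 0 0 0.7" --pt "0 0 0 0 0 0 0.85" --pt "0 0 0 0 0 0 1" --pt "0 0 0 0 0 0 1" --pt "0 0 0 0 0 0 1" --pt "0 0 0 0 0 0 1" --grip_force 30

```text
clock: 10.52
position: [0.6055, 0.0708, 0.0774]
orientation: [-0.031, 0.033, 0.706, -0.706]
wrist_force: [-0.6, 0.5, 5.0]
gripper_width: 0.0186
```

Emit:
play_rows --pt "0 -3 0 0 0 0 1" --pt "0 -8 0 0 0 0 1" --pt "0 -16 0 0 0 0 1" --pt "0 -25 0 0 0 0 1" --pt "0 -25 0 0 0 0 1" --pt "0 -25 0 0 0 0 1"

```text
clock: 11.02
position: [0.6052, 0.071, 0.1023]
orientation: [-0.031, 0.033, 0.707, -0.706]
wrist_force: [0.2, 0.7, -1.1]
gripper_width: 0.0188
```

```bash
python3 - <<'E'
from h import *
delta([.6045,.073,.22],2.2);delta([.394,-.317,.22])
s=grab("scene"); crop(s,290,450,120,250,"c11",5)
E
```

```text
clock 11.02 at [0.6052 0.071  0.1023] F [ 0.2  0.7 -1.1] w 0.0188 tip 0.017
shift mm [   0.7 -117.7   -2. ]
rotvec deg [-7.000e-02 -9.736e+01 -1.000e-01]
clock 11.02 at [0.6052 0.071  0.1023] F [ 0.2  0.7 -1.1] w 0.0188 tip 0.017
shift mm [ 175.3 -118.3  405.4]
```

View pics/c11.png

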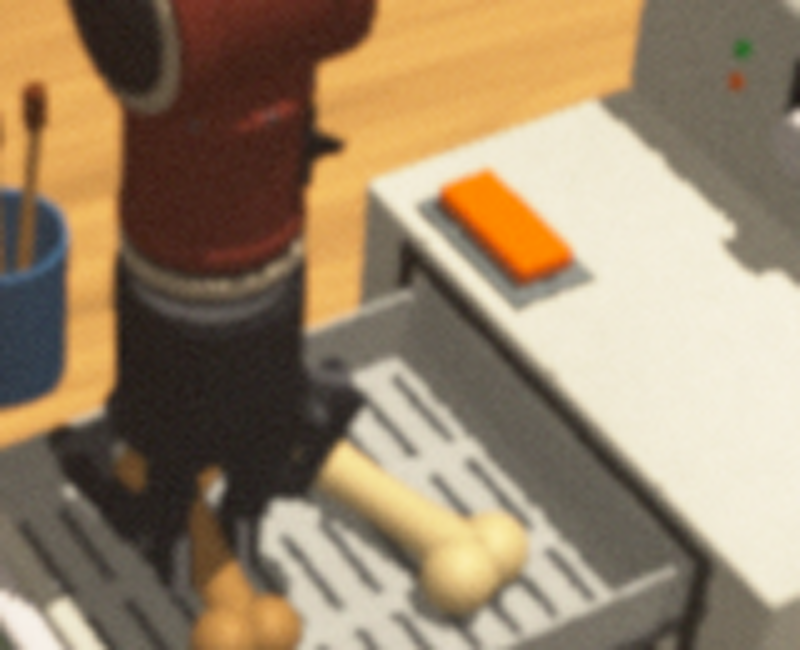

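Emit:
play_rows --pt "0 -35 0 0 0 0 1" --pt "0 -70 5 0 -3 0 1" --pt "4 -100 20 0 -9 0 1" --pt "15 -118 45 0 -15 0 1" --pt "28 -118 75 0 -21 0 1" --pt "42 -118 105 0 -27 0 1" --pt "56 -118 135 0 -34 0 1" --pt "70 -118 165 0 -41 0 1" --pt "84 -118 196 0 -48 0 1" --pt "98 -118 227 0 -55 0 1" --pt "111 -118 258 0 -62 0 1" --pt "125 -118 289 0 -68 0 1" --pt "138 -118 320 0 -75 0 1" --pt "150 -118 350 0 -81 0 1" --pt "162 -118 378 0 -87 0 1" --pt "172 -118 398 0 -92 0 1" --pt "175 -118 405 0 -97.4 0 1" --pt "175 -118 405 0 -97.4 0 1" --pt "175 -118 405 0 -97.4 0 1"

```text
clock: 12.65
position: [0.3936, -0.3166, 0.2189]
orientation: [0.509, -0.509, 0.491, -0.491]
wrist_force: [0.3, 0.8, -2.0]
gripper_width: 0.0186
```

```bash
python3 - <<'E'
from h import *
delta([.394,-.317,.024],2.2)
g=grab("top","t5")
delta([.394,-.317,.024],2.2)
grab("scene","s5")
E
```

```text
clock 12.65 at [ 0.3936 -0.3166  0.2189] F [ 0.3  0.8 -2. ] w 0.0186 tip 0.017
shift mm [  0.6 194.9   0.5]
rotvec deg [ 0.01 -0.18 -0.07]
clock 12.7 at [ 0.3943 -0.3157  0.2191] F [-0.   0.8 -1.4] w 0.0184 tip 0.017
shift mm [  1.6 195.1  -0.4]
rotvec deg [-0.01 -0.04 -0.07]
```

View pics/t5.png

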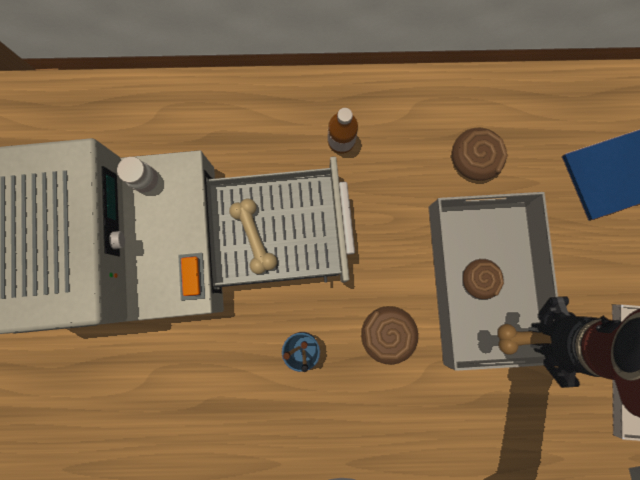

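View pics/s5.png

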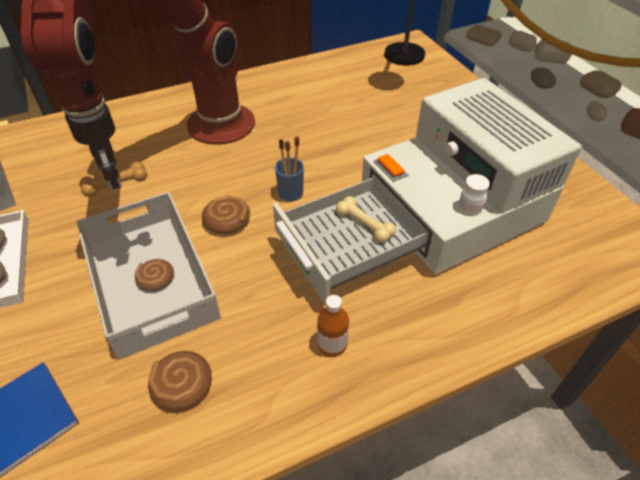

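Emit:
play_rows --pt "0 35 0 0 0 0 1" --pt "0 70 0 0 0 0 1" --pt "0 100 0 0 0 0 1" --pt "0 130 0 0 0 0 1" --pt "0 155 0 0 0 0 1" --pt "0 175 0 0 0 0 1" --pt "0 188 0 0 0 0 1" --pt "0 194 0 0 0 0 1" --pt "0 196 0 0 0 0 1" --pt "0 196 0 0 0 0 1" --pt "0 196 0 0 0 0 1"

```text
clock: 13.67
position: [0.3949, -0.3167, 0.0242]
orientation: [0.51, -0.51, 0.489, -0.491]
wrist_force: [-1.1, 0.5, -1.7]
gripper_width: 0.019
```

```bash
python3 - <<'E'
from h import *
delta([.394,-.317,.0215],2.2)
g=grab("scene"); crop(g,60,240,150,350,"c12",4)
E
```

```text
clock 13.67 at [ 0.3949 -0.3167  0.0242] F [-1.1  0.5 -1.7] w 0.019 tip 0.017
shift mm [ 0.3  2.7 -0.9]
rotvec deg [-0.09  0.06  0.05]
```

View pics/c12.png

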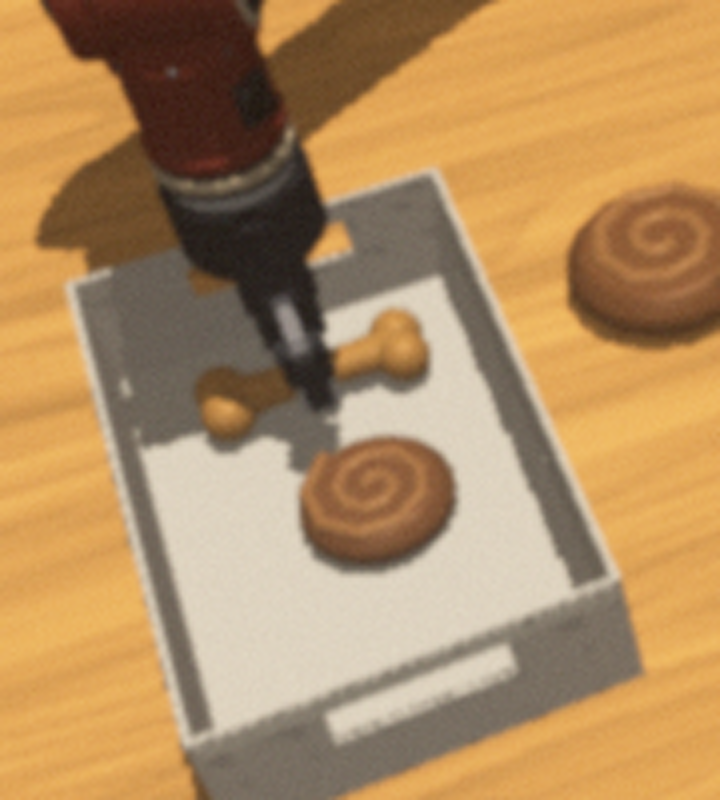

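Emit:
play_rows --pt "0 1 0 0 0 0 1" --pt "0 3 0 0 0 0 1" --pt "0 3 0 0 0 0 1" --pt "0 3 0 0 0 0 0.85" --pt "0 2 0 0 0 0 0.75" --pt "0 2 0 0 0 0 0.6" --pt "0 1 0 0 0 0 0.5" --pt "0 0 0 0 0 0 0.5" --pt "0 -15 0 0 0 0 0.5" --pt "0 -50 0 0 0 0 0.5" --pt "0 -90 0 0 0 0 0.5" --pt "0 -130 0 0 0 0 0.45" --pt "0 -170 0 0 0 0 0.4" --pt "0 -190 0 0 0 0 0.4" --pt "0 -190 0 0 0 0 0.4" --pt "0 -190 0 0 0 0 0.4"

```text
clock: 15.05
position: [0.394, -0.317, 0.2143]
orientation: [-0.509, 0.51, -0.489, 0.491]
wrist_force: [0.2, -0.5, 0.1]
gripper_width: 0.0509
```

```bash
python3 - <<'E'
from h import *
delta([.587,.166,.215],-70)
g=grab("scene"); crop(g,60,240,150,350,"c13",4)
g=grab("top","t6")
crop(g,190,350,150,310,"c14",4)
E
```

```text
clock 15.05 at [ 0.394  -0.317   0.2143] F [ 0.2 -0.5  0.1] w 0.0509 tip 0.017
shift mm [-475.3   -1.2  211.4]
rotvec deg [-1.400e-01  7.221e+01  4.000e-02]
```

View pics/c13.png

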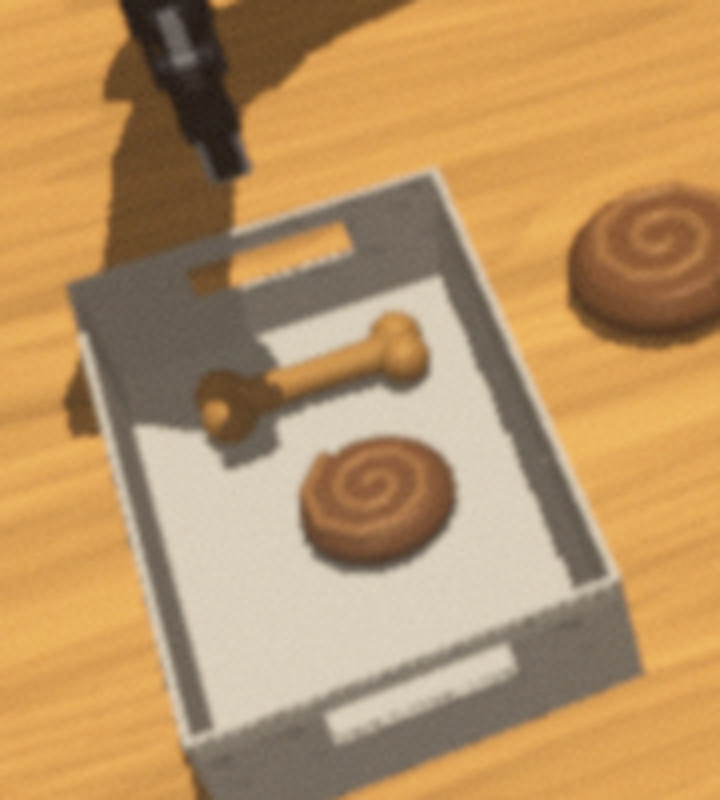

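View pics/c14.png

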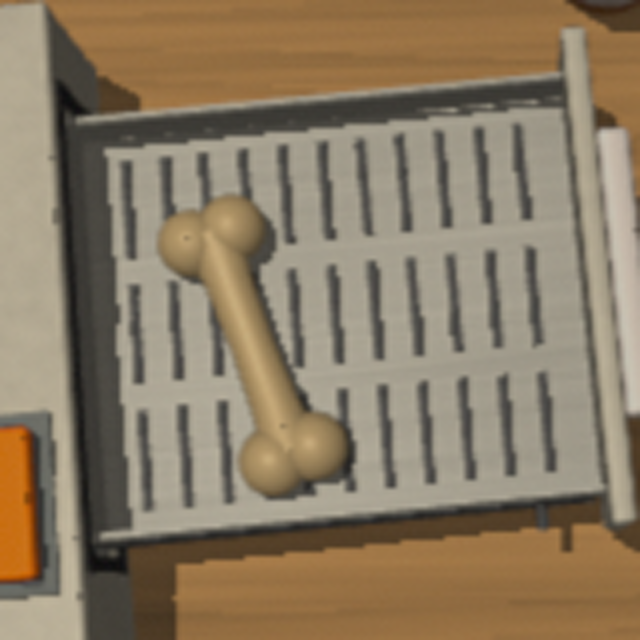

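Emit:
play_rows --pt "-30 0 13 0 5 0 0.4" --pt "-64 0 28 0 11 0 0.4" --pt "-98 0 43 0 17 0 0.4" --pt "-132 0 58 0 23 0 0.4" --pt "-167 0 74 0 29 0 0.4" --pt "-201 0 89 0 35 0 0.4" --pt "-235 0 104 0 41 0 0.4" --pt "-270 0 120 0 47 0 0.4" --pt "-304 0 135 0 53 0 0.4" --pt "-338 0 150 0 59 0 0.4" --pt "-372 0 165 0 65 0 0.4" --pt "-406 5 180 0 71 0 0.4" --pt "-440 15 195 0 72 0 0.4" --pt "-465 30 207 0 72 0 0.4" --pt "-475 50 211 0 72 0 0.4" --pt "-475 70 211 0 72 0 0.4" --pt "-475 70 211 0 72 0 0.4" --pt "-475 70 211 0 72 0 0.4"

```text
clock: 16.65
position: [0.5845, 0.1653, 0.1406]
orientation: [-0.122, 0.127, -0.696, 0.697]
wrist_force: [0.1, 0.3, 0.7]
gripper_width: 0.0513
```

```bash
python3 - <<'E'
from h import *
delta([.587,.166,.078],-70)
g=grab("scene"); crop(g,310,470,120,250,"c15",5)
E
```

```text
clock 16.65 at [0.5845 0.1653 0.1406] F [0.1 0.3 0.7] w 0.0513 tip 0.017
shift mm [-3.  62.6  0.1]
rotvec deg [-0.02  0.24  0.39]
```

View pics/c15.png

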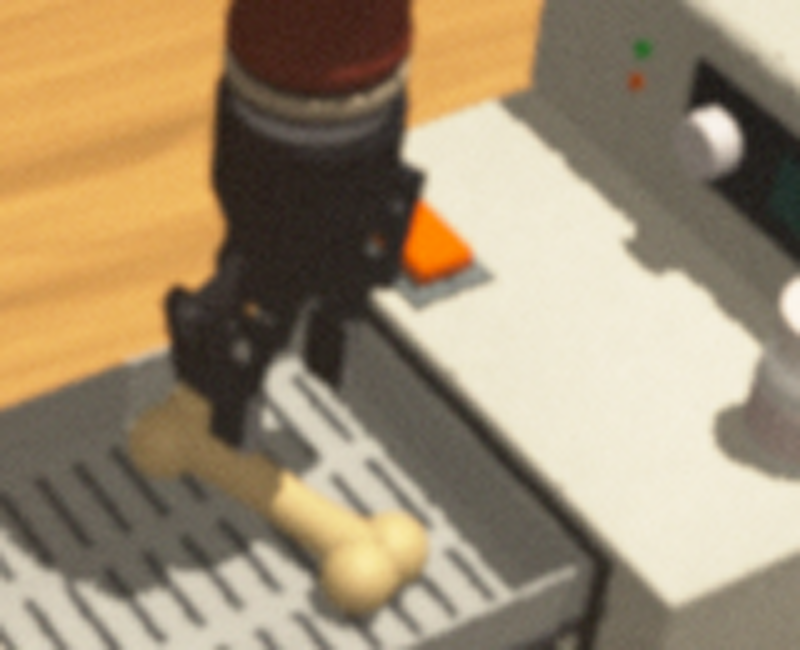

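Emit:
play_rows --pt "-2 20 0 0 0 0 0.4" --pt "-2 40 0 0 0 0 0.4" --pt "-2 53 0 0 0 0 0.4" --pt "-2 61 0 0 0 0 0.4" --pt "-2 62 0 0 0 0 0.4" --pt "-2 62 0 0 0 0 0.6" --pt "-2 62 0 0 0 0 0.75" --pt "-2 62 0 0 0 0 0.9" --pt "-2 62 0 0 0 0 1" --pt "-2 62 0 0 0 0 1" --pt "-2 62 0 0 0 0 1" --pt "-2 62 0 0 0 0 1" --grip_force 40

```text
clock: 17.7
position: [0.5892, 0.1669, 0.0829]
orientation: [0.125, -0.123, 0.696, -0.696]
wrist_force: [-0.4, -1.2, 6.0]
gripper_width: 0.0204
```

Emit:
play_rows --pt "0 -3 0 0 0 0 1" --pt "0 -8 0 0 0 0 1" --pt "0 -16 0 0 0 0 1" --pt "0 -25 0 0 0 0 1" --pt "0 -25 0 0 0 0 1" --pt "0 -25 0 0 0 0 1"

```text
clock: 18.2
position: [0.5886, 0.167, 0.1072]
orientation: [0.125, -0.124, 0.696, -0.696]
wrist_force: [0.0, -0.4, -2.9]
gripper_width: 0.0204
```

```bash
python3 - <<'E'
from h import *
delta([.597,-.309,.22],2.2)
g=grab("scene"); crop(g,310,470,120,250,"c16",5)
E
```

```text
clock 18.2 at [0.5886 0.167  0.1072] F [ 0.  -0.4 -2.9] w 0.0204 tip 0.017
shift mm [ 156.6 -113.1  449.6]
rotvec deg [-6.000e-02 -7.196e+01 -9.000e-02]
```

View pics/c16.png

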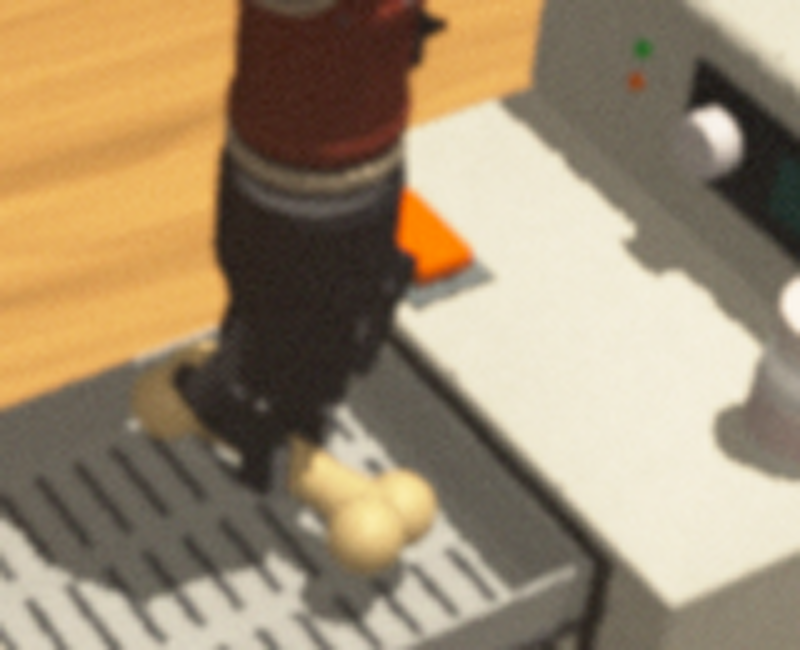

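Emit:
play_rows --pt "0 -35 0 0 0 0 1" --pt "0 -70 3 0 0 0 1" --pt "4 -100 15 0 -3 0 1" --pt "12 -113 38 0 -8 0 1" --pt "22 -113 68 0 -13 0 1" --pt "33 -113 100 0 -18 0 1" --pt "44 -113 132 0 -23 0 1" --pt "55 -113 164 0 -28 0 1" --pt "67 -113 197 0 -34 0 1" --pt "79 -113 230 0 -40 0 1" --pt "91 -113 263 0 -45 0 1" --pt "103 -113 297 0 -51 0 1" --pt "115 -113 331 0 -56 0 1" --pt "127 -113 365 0 -61 0 1" --pt "138 -113 397 0 -66 0 1" --pt "148 -113 425 0 -70 0 1" --pt "155 -113 444 0 -72 0 1" --pt "156 -113 450 0 -72 0 1" --pt "156 -113 450 0 -72 0 1" --pt "156 -113 450 0 -72 0 1"

```text
clock: 19.92
position: [0.5973, -0.3078, 0.2187]
orientation: [0.51, -0.509, 0.491, -0.489]
wrist_force: [-0.0, 0.4, -1.8]
gripper_width: 0.0203
```

```bash
python3 - <<'E'
from h import *
delta([.597,-.309,.0275],2.2)
g=grab("scene","s7")
g=grab("top","t7");delta([.597,-.309,.0275],2.2)
E
```

```text
clock 19.92 at [ 0.5973 -0.3078  0.2187] F [-0.   0.4 -1.8] w 0.0203 tip 0.017
shift mm [  1.7 191.2  -0.2]
rotvec deg [ 0.05  0.05 -0.14]
clock 20.02 at [ 0.598  -0.3061  0.2193] F [-0.3  1.8 -3. ] w 0.0201 tip 0.017
shift mm [  3.3 191.8  -1.2]
rotvec deg [-0.    0.24 -0.14]
```

View pics/s7.png

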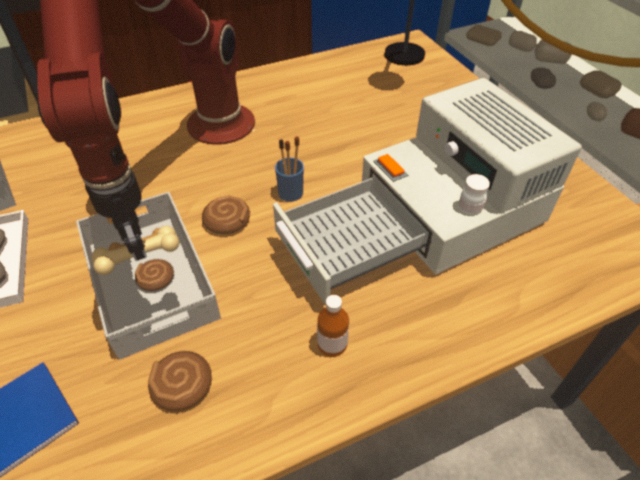

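View pics/t7.png

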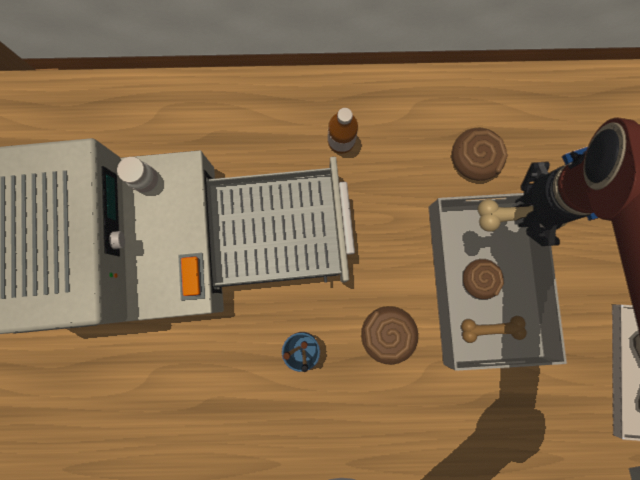

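Emit:
play_rows --pt "0 35 0 0 0 0 1" --pt "1 70 -1 0 0 0 1" --pt "2 100 -1 0 0 0 1" --pt "2 130 -1 0 0 0 1" --pt "2 155 -1 0 0 0 1" --pt "2 172 -1 0 0 0 1" --pt "2 184 -1 0 0 0 1" --pt "2 189 -1 0 0 0 1" --pt "2 190 -1 0 0 0 1" --pt "2 190 -1 0 0 0 1" --pt "2 190 -1 0 0 0 1"

```text
clock: 20.93
position: [0.5978, -0.3115, 0.031]
orientation: [0.51, -0.509, 0.489, -0.491]
wrist_force: [-0.6, -0.1, -3.2]
gripper_width: 0.0202
```

```bash
python3 - <<'E'
from h import *
delta([.597,-.309,.0265],2.2)
g=grab("scene"); crop(g,60,240,150,350,"c17",4)
E
```

```text
clock 20.93 at [ 0.5978 -0.3115  0.031 ] F [-0.6 -0.1 -3.2] w 0.0202 tip 0.017
shift mm [-2.5  4.5 -0.7]
rotvec deg [-0.17  0.05  0.07]
```

View pics/c17.png

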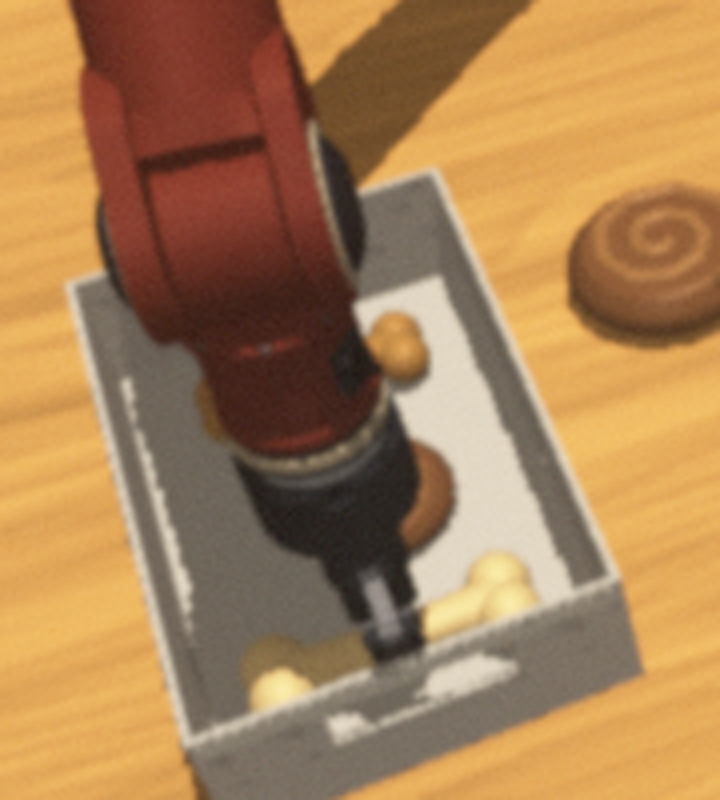

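Emit:
play_rows --pt "0 2 0 0 0 0 1" --pt "0 4 0 0 0 0 1" --pt "0 4 0 0 0 0 1" --pt "0 4 0 0 0 0 1"

```text
clock: 21.32
position: [0.5973, -0.3118, 0.027]
orientation: [0.51, -0.509, 0.489, -0.491]
wrist_force: [-1.4, 0.7, 5.1]
gripper_width: 0.0208
```

Contact with the floor. Release and rise.

Emit:
play_rows --pt "0 0 0 0 0 0 0.85" --pt "0 -1 0 0 0 0 0.75" --pt "0 -1 0 0 0 0 0.6" --pt "0 -2 0 0 0 0 0.5" --pt "0 -3 0 0 0 0 0.5" --pt "0 -20 0 0 0 0 0.5" --pt "0 -55 0 0 0 0 0.5" --pt "0 -95 0 0 0 0 0.5" --pt "0 -130 0 0 0 0 0.7" --pt "0 -165 0 0 0 0 1" --pt "0 -190 0 0 0 0 1" --pt "0 -190 0 0 0 0 1" --pt "0 -190 0 0 0 0 1"

```text
clock: 22.4
position: [0.5982, -0.3114, 0.2178]
orientation: [0.511, -0.509, 0.488, -0.492]
wrist_force: [0.4, -0.7, -0.3]
gripper_width: -0.0002
```

```bash
python3 - <<'E'
from h import *
delta([.616,-.075,.22],-85.6)
g=grab("scene"); crop(g,60,240,150,350,"c18",4)
g=grab("top","t8")
E
```

```text
clock 22.4 at [ 0.5982 -0.3114  0.2178] F [ 0.4 -0.7 -0.3] w -0.0002 tip 0.017
shift mm [-235.5   -2.5   27.1]
rotvec deg [-0.35 87.85 -0.16]
```

View pics/c18.png

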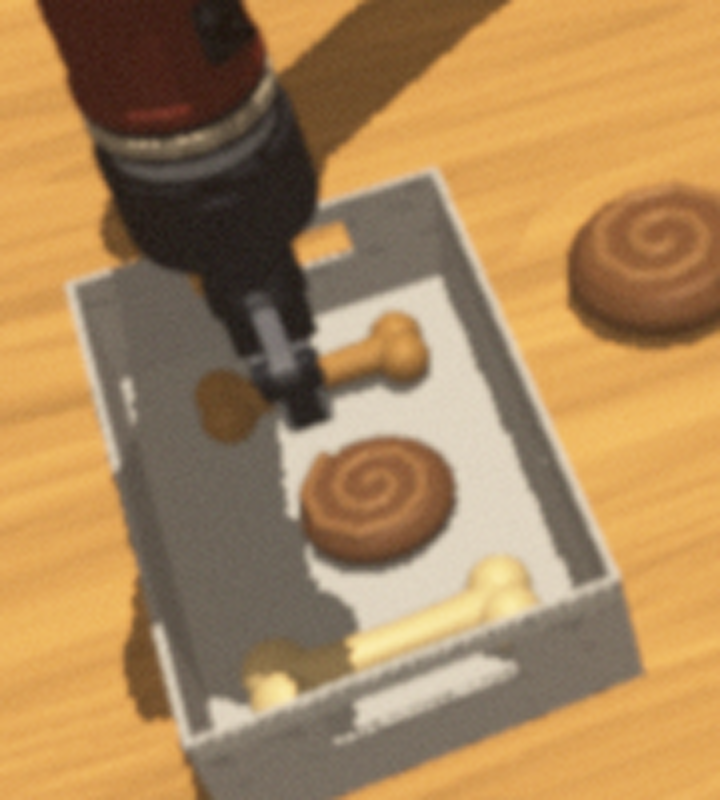

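View pics/t8.png

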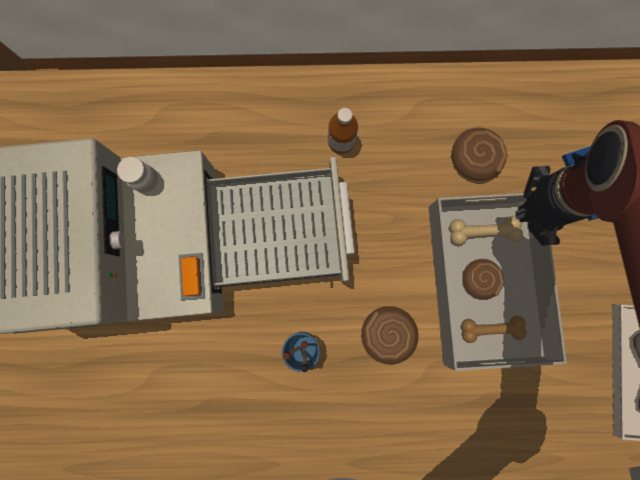

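```bash
python3 - <<'E'
from h import *
delta([.618,-.09,.108],4.4)
E
```

```text
clock 22.5 at [ 0.5961 -0.3111  0.2143] F [-0.1 -0.1 -0.3] w -0.0001 tip 0.017
shift mm [-220.   106.4   30.7]
rotvec deg [ 0.06 -2.15 -0.04]
```

Emit:
play_rows --pt "-30 0 2 0 -1 0 1" --pt "-65 0 6 0 -2.2 0 1" --pt "-100 0 12 0 -2.2 0 1" --pt "-135 0 18 0 -2.2 0 1" --pt "-170 5 24 0 -2.2 0 1" --pt "-200 30 28 0 -2.2 0 1" --pt "-220 60 29 0 -2.2 0 1" --pt "-220 90 29 0 -2.2 0 1" --pt "-220 108 29 0 -2.2 0 1" --pt "-220 110 29 0 -2.2 0 1" --pt "-220 110 29 0 -2.2 0 1"

```text
clock: 23.42
position: [0.6154, -0.0905, 0.1028]
orientation: [-0.518, 0.52, -0.482, 0.479]
wrist_force: [1.2, 0.2, 0.2]
gripper_width: -0.0003
```

```bash
python3 - <<'E'
from h import *
delta([.618,-.09,.108],4.4)
g=grab("scene","s9")
delta([.592+.018*.077,.244-.018,.108])
E
```

```text
clock 23.42 at [ 0.6154 -0.0905  0.1028] F [1.2 0.2 0.2] w -0.0003 tip 0.017
shift mm [-0.3 -5.2  2.6]
rotvec deg [ 0.29  0.03 -0.06]
clock 23.47 at [ 0.6167 -0.0906  0.1047] F [-0.7 -0.2 -0.3] w -0.0 tip 0.017
shift mm [-317.5   -3.2    1. ]
```

View pics/s9.png

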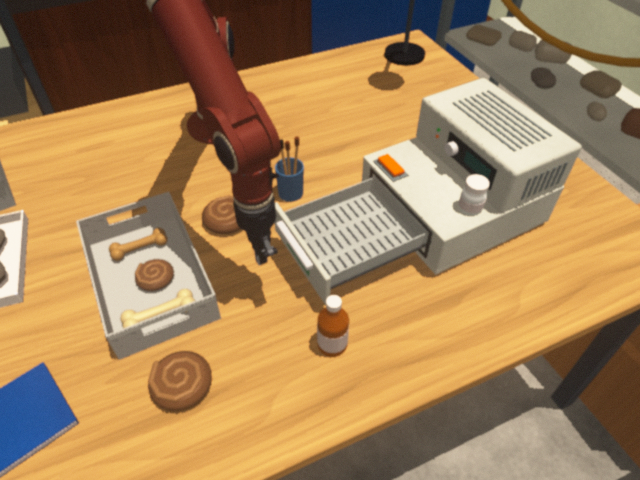

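Emit:
play_rows --pt "-15 -2 0 0 0 0 1" --pt "-30 -2 0 0 0 0 1" --pt "-45 -2 0 0 0 0 1" --pt "-58 -2 0 0 0 0 1" --pt "-75 -2 0 0 0 0 1" --pt "-93 -2 0 0 0 0 1" --pt "-112 -2 0 0 0 0 1" --pt "-130 -2 0 0 0 0 1" --pt "-148 -2 0 0 0 0 1" --pt "-166 -2 0 0 0 0 1" --pt "-184 -2 0 0 0 0 1" --pt "-202 -2 0 0 0 0 1" --pt "-220 -2 0 0 0 0 1" --pt "-236 -2 0 0 0 0 1" --pt "-250 -2 0 0 0 0 1" --pt "-262 -2 0 0 0 0 1" --pt "-270 -2 0 0 0 0 1" --pt "-278 -2 0 0 0 0 1" --pt "-280 -2 0 0 0 0 1" --pt "-280 -2 0 0 0 0 1"

```text
clock: 25.13
position: [0.5961, 0.1865, 0.1086]
orientation: [-0.518, 0.52, -0.479, 0.482]
wrist_force: [1.3, -5.7, 5.2]
gripper_width: -0.0002
```

```bash
python3 - <<'E'
from h import *
delta([.592+.041*.077,.244-.041,.108],4.4)
g=grab("scene"); crop(g,330,490,120,270,"c20",5)
E
```

```text
clock 25.13 at [0.5961 0.1865 0.1086] F [ 1.3 -5.7  5.2] w -0.0002 tip 0.017
shift mm [-16.5   0.5   0.3]
rotvec deg [-0.11 -0.01  0.33]
```

View pics/c20.png

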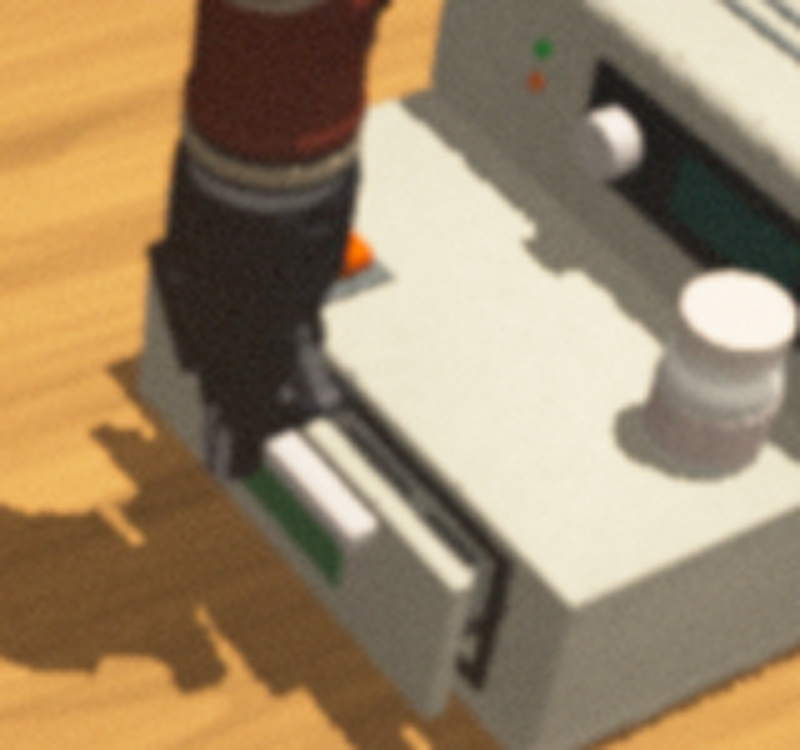

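Emit:
play_rows --pt "-4 0 0 0 0 0 1" --pt "-8 0 0 0 0 0 1" --pt "-12 0 0 0 0 0 1" --pt "-15 0 0 0 0 0 1" --pt "-17 0 0 0 0 0 1" --pt "-17 0 0 0 0 0 1" --pt "-17 0 0 0 0 0 1"

```text
clock: 25.77
position: [0.5951, 0.199, 0.1086]
orientation: [-0.515, 0.521, -0.478, 0.484]
wrist_force: [1.1, -10.8, 8.2]
gripper_width: 0.0
```

Emit:
play_rows --pt "-2 0 0 0 0 0 1" --pt "-4 0 0 0 0 0 1" --pt "-5 0 0 0 0 0 1" --pt "-6 0 0 0 0 0 1" --pt "-6 0 0 0 0 0 1"

```text
clock: 26.18
position: [0.5945, 0.2069, 0.1086]
orientation: [-0.516, 0.52, -0.478, 0.484]
wrist_force: [0.9, -8.7, 6.0]
gripper_width: -0.0
```

```bash
python3 - <<'E'
from h import *
delta([.592+.041*.077,.244-.041,.108],4.4)
g=grab("scene"); crop(g,330,490,120,270,"c21",5)
E
```

```text
clock 26.18 at [0.5945 0.2069 0.1086] F [ 0.9 -8.7  6. ] w -0.0 tip 0.017
shift mm [3.9 0.6 0.3]
rotvec deg [-0.06 -0.12  0.52]
```

View pics/c21.png

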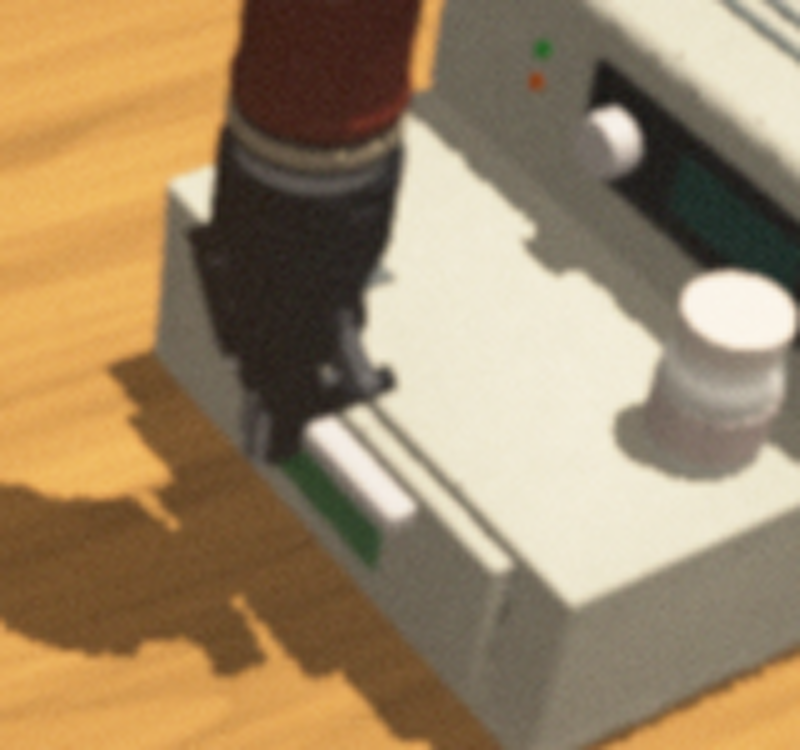

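Emit:
play_rows --pt "-2 0 0 0 0 0 1" --pt "-3 0 0 0 0 0 1" --pt "-4 0 0 0 0 0 1" --pt "-4 0 0 0 0 0 1"

```text
clock: 26.57
position: [0.5945, 0.2074, 0.1086]
orientation: [-0.514, 0.521, -0.478, 0.485]
wrist_force: [-0.6, -13.4, 8.6]
gripper_width: -0.0002
```

Emit:
play_rows --pt "-3 0 0 0 0 0 1" --pt "-6 0 0 0 0 0 1" --pt "-8 0 0 0 0 0 1" --pt "-8 0 0 0 0 0 1"

```text
clock: 26.9
position: [0.5945, 0.2076, 0.1086]
orientation: [-0.509, 0.524, -0.476, 0.489]
wrist_force: [-1.3, -23.4, 13.9]
gripper_width: 0.0003
```

Emit:
play_rows --pt "8 0 0 0 0 0 1" --pt "16 0 0 0 0 0 1" --pt "30 0 0 0 0 0 1" --pt "50 -10 0 0 0 0 1" --pt "80 -40 0 0 0 0 1" --pt "115 -70 0 0 0 0 1" --pt "150 -100 0 0 0 0 1" --pt "185 -110 0 0 0 0 1" --pt "220 -110 0 0 0 0 1" --pt "255 -110 0 0 0 0 1" --pt "290 -110 0 0 0 0 1" --pt "290 -110 0 0 0 0 1" --pt "290 -110 0 0 0 0 1"

```text
clock: 27.98
position: [0.6146, -0.0676, 0.2169]
orientation: [-0.518, 0.518, -0.482, 0.481]
wrist_force: [0.5, 0.8, -0.4]
gripper_width: 0.0001
```

```bash
python3 - <<'E'
from h import *
g=grab("top","t10"); crop(g,90,250,130,340,"c22",3)
g=grab("scene","s10")
E
```

```text
(no output)
```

View pics/c22.png

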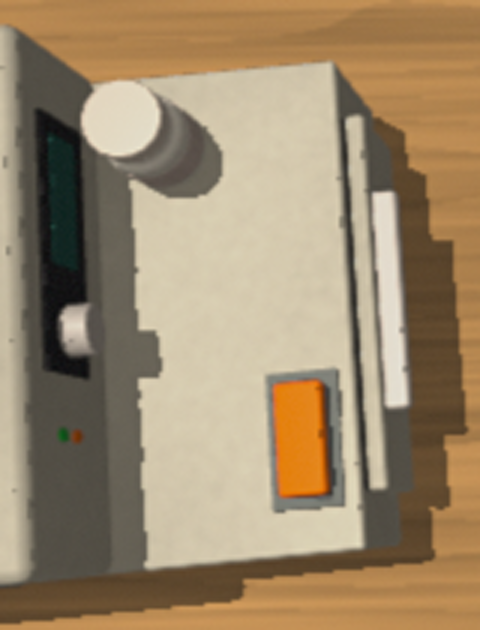

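View pics/s10.png

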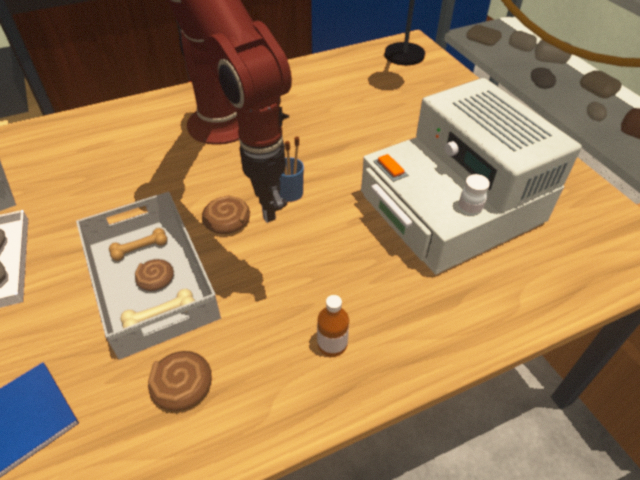

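View pics/t10.png

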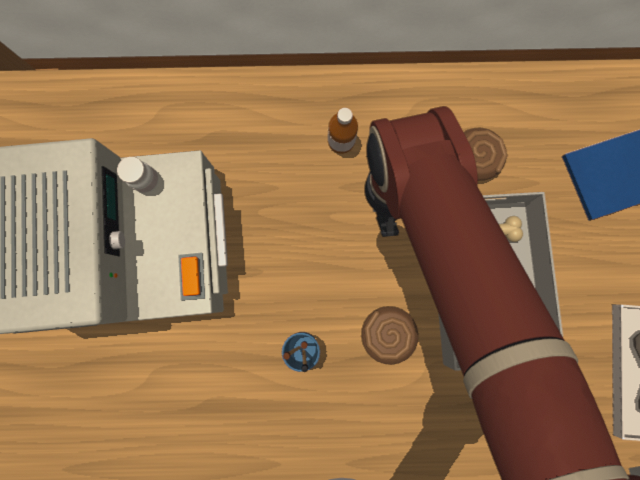

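```bash
python3 - <<'E'
from h import *
a=cv2.imread("pics/c1.png").astype(int); b=cv2.imread("pics/c22.png").astype(int)
print("dryer crop diff", abs(a-b).mean(), "s0/s10 box+bottle diff")
p=cv2.imread("pics/scene0.png").astype(int);q=cv2.imread("pics/s10.png").astype(int)
for n,(x0,x1,y0,y1) in dict(bottle=(310,360,290,360),amm=(130,180,255,295),jar=(455,495,170,220)).items(): print(n,abs(p-q)[y0:y1,x0:x1].mean().round(1))
ctrl.sign_off()
E
```

```text
dryer crop diff 21.899379409171075 s0/s10 box+bottle diff
bottle 9.1
amm 9.5
jar 9.3
the job is handed in; nothing more can be done
```

I've handed the job in at about 28 s of the 72 s; sign-off gives no verdict. I pressed the release bar, pulled the tray open to about 0.24 m, and laid both bones in the archive box. The brown bone is at the near end and the pale one at the far end, either side of the ammonite. I then pushed the tray home to a firm stop at about 23 N and backed the arm clear.

**What the last checks showed:**
- **Bones:** both lie flat in the box, apart from each other and the ammonite. I judged this from the scene picture, not from a height measurement.
- **Tray:** it stayed shut after the arm backed away, and the panel and pull edges sit at the same pixels as at the start. I had no direct latch reading.
- **Release bar:** it looks fully up.
- **Other objects:** the box, ammonite, bottle, mug and jar look upright and unmoved in the final pictures.

**Checks that disagreed:**
- **Picture difference:** the numeric comparison of the dryer crop with the starting one came out fairly high at 21.9 (mean pixel difference). The bottle, ammonite and jar came out at about 9. The edges by eye hadn't moved, so I put this down to exposure and noise, but I didn't confirm that.
- **Camera views:** the two cameras disagreed by about 5 mm in y on the bones, so I used the average.
- **Brown bone grip:** the first grip pushed back upward, so I gripped it again about 3 mm lower before lifting.

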